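# Reset the tripped breaker on the bench power box and switch it back on

## Task

The blue breaker of the bench power box has tripped: with shut fingertips, reach down into its well and press the popped-up blue button fully home. Then rock the green main switch fully over to on by pressing down its raised half, and draw back clear of the box. Only press: keep off the red and white breaker buttons, and do not pick up or shift the plug, hammer, tape measure and battery pack lying around the box.

Things in the scene. Friction and masses are not known exactly. Their poses are not given: they have to be found in the camera images.
- power_box: Yellow steel box bolted down, 200 (x) by 400 (y) by 125 mm high. Origin: centre of its underside. Flat grey top panel at z 125 mm with three wells (at x 0, y -135, -50, +35 mm; their colours swap places) and the rocker switch (x 0, y +135 mm). Only the switch stands above the panel. Sockets stick out 39 mm at +x, carrying bars 36 mm at the ends, 75 mm up.
- blue_breaker: The tripped breaker, at the bottom of a straight round well 50 mm across and 28 mm deep, its mouth bevelled 2 mm and marked by a thin blue ring. A fixed black disc 3 mm thick covers its floor. Origin at the centre of the well's floor, 97 mm above the bench; z up.
- blue_button (a joint): Blue cap 20 mm across in the well's middle, sliding straight down. 0 = tripped: popped up, its top 15 mm above the well's floor (13 mm below the mouth). 0.008 m = reset: top 7 mm above the floor (21 mm below the mouth). It has no return spring: it resists with a steady 3.5 N or so and stays where it is left, so a half press leaves it half down.
- blue_button_top (a point): Centre of the blue cap's top face; moves with the button.
- red_breaker: A second, like breaker with red button and red ring, not tripped (button already down). Origin at the centre of its well's floor. Not to be touched.
- white_breaker: A third, like breaker with white button and white ring, not tripped (button already down). Origin at the centre of its well's floor. Not to be touched.
- main_switch (a joint): Green rocker, 48 (box x) by 30 mm (box y), tilting about the box's y axis, pivot 131 mm up. 0 = off: near half (-x, red dot) flat, top 134 mm up; far half (+x, white bar, green dot) raised, outer end 142 mm up. 0.34 rad = on: far half flat at 134 mm, near half raised. Resists with about 3.5 N at 15 mm from the pivot and stays where it is left.
- switch_on_half (a point): On the top face of the main switch's far (on) half, 15 mm from the pivot: the place to press down. Moves with the switch, and sinks about 5 mm from off to on.
- plug: Loose yellow plug with brass pins lying along its x axis, 48 mm thick and 145 mm long, on the bench on the near side of the box. Origin under its middle. Bystander.
- hammer: Loose hammer lying flat along its x axis, 260 mm long, its head 90 mm wide, on the bench off the box's -y end. Origin under its middle. Bystander.
- tape_measure: Loose orange tape measure, 78 by 42 by 70 mm high, on the bench beyond the sockets. Origin at the centre of its underside. Bystander.
- battery_pack: Loose black tool battery, 115 by 75 by 63 mm high, on the bench off the box's +y end. Origin at the centre of its underside. Bystander.

How it is judged:
On the way, in this order (a step that is already met when the one before it is completed fails the run):
1. the blue button is pressed fully home while the main switch is still off (value of joint blue_button above 0.0065 m and value of joint main_switch below 0.1 rad), for 0.2 s.
2. the main switch is rocked over to on (value of joint main_switch above 0.26 rad), for 0.2 s.
At the end, for the whole second after the job is handed in: The blue button has stayed home (over 6.5 mm of its 8 mm), the main switch is on (over 0.26 of 0.34 rad), and plug, hammer, tape measure and battery pack are within 20 mm of where they began (value of joint blue_button above 0.0065 m and value of joint main_switch above 0.26 rad and not (distance of plug from where it was at the start of the episode above 0.02 m) and not (distance of hammer from where it was at the start of the episode above 0.02 m) and not (distance of tape_measure from where it was at the start of the episode above 0.02 m) and not (distance of battery_pack from where it was at the start of the episode above 0.02 m)); the robot touches nothing.
It fails at once if the main switch is turned on while the blue breaker is still tripped (value of joint main_switch above 0.2 rad and value of joint blue_button below 0.005 m).
It fails at once if the red or white breaker is touched (contact force between any of the fingers, the arm and red_breaker above 1 N or contact force between any of the fingers, the arm and white_breaker above 1 N).
It fails at once if the plug, hammer, tape measure or battery pack is picked up or shifted more than 20 mm (distance of any of plug, hammer, tape_measure, battery_pack from where it was at the start of the episode above 0.02 m).
It also fails if it takes over 42 s, if anything falls off the work surface, if the arm or the gripper's body presses on something with over 40 N, if the wrist force passes 120 N, or if a joint passes its speed limit or range.

## Robot

A 6-joint arm with a two-finger parallel gripper is mounted at the origin on the work surface. World frame = base frame: x ahead of the robot, y to its left, z up, the work surface at z = 0. Lengths are in m, angles in rad, forces in N, time in s.
With the tool pointing down it reaches from about 0.375 to 0.975 m from the base axis. Payload 3.8 kg.
Tool frame: the origin (TCP) lies at the very end of the fingers, on their centre line; the grasp point (between the pads) lies 19 mm behind it; z points along the fingers, x is the direction in which the jaws open and shut, and the axes are right-handed (so a half turn about z gives the same grasp; the last joint's range is limited). The gripper opens to 85 mm and grips with 20 to 120 N. Pads are 22 mm wide; open, the fingers measure 114 mm over their backs; the gripper's body (76 mm by 85 mm) begins 54 mm behind the grasp point. The pads swing forward as they close: fully open they stand 13 mm farther back than shut.
Start: joints at [1.265, 0.264, 1.604, -0, 1.274, -0.037], TCP at [0.179, 0.651, 0.208] pointing down, gripper open.
Joint ranges: [-2.63, 2.63], [-0.94, 2.18], [0.31, 2.57], [-1.31, 4.45], [0, 2.66], [-2.55, 2.55]. Speed limits (rad/s): [2.57, 2.57, 3.14, 3.14, 3.14, 3.14].

## Interface

Orientations are given as a rotation vector (axis times angle).
In Python, from plant import ctrl gives the robot as it stands.
- The arm moves only by the shell command python3 -m crank 'ROWS' [FORCE]. ROWS is JSON, a list of rows, each a list of 7 numbers: the shift along the world's x, y, z in cm, then the turn, a rotation vector about the world's x, y, z in rad, then the finger opening in cm, from 0 to 8.54. In form: [[dx, dy, dz, wx, wy, wz, gripper], ...]. A call has 1 to 12 rows; each row shifts and turns the pose as measured when the row begins; what a row does not reach is not made up. A row lasts 1/10 s, in which the tool goes at most 50 mm and 8.59 degrees, less where a joint would pass 70% of its speed; a pose out of reach is approached as far as the arm can. A call is refused whole if a number of a shift passes 5 or a number of a turn 0.15, either way. A call with a gripper value outside its range is refused whole. The fingers move at their own pace and stop on an object; FORCE is the grip in N (left out, the last holds). Time passes only in rows, so rows that do not move let the fingers close. It gives the time, the measured TCP pose, the force and the opening at its end, in the units of the state.
- ctrl.sense(): the state, without advancing time (a new reading comes with each control period).
- ctrl.grab_frame(name): name is "scene" or "top" or "wrist"; returns the picture (384x512x3 uint8, red, green, blue); there is no depth.
- ctrl.calibration(name): a dict with "intrinsics" (3x3 intrinsics, pixels), "rvec" (rotation vector, rad) and "tvec" (3), from world to camera coordinates, as OpenCV has them. Camera axes: x right, y down, z forward; pixel columns grow to the right and rows downward; lengths in m; the calibration is good to about 2 mm. A picture is of the moment at which its call begins: read the wrist's pose just before it. calibration takes no time and is no camera call; for the wrist camera it gives the pose at the moment of the call.
- ctrl.finish_job(): hands the job in, once; it reports no verdict.
The state is a dict: "t": time; "joint_pos": joint angles; "joint_velocities": joint speeds; "effort": joint torques, N m; "position": TCP position; "ee_rot": TCP orientation; "wrist_force": force on the tool from outside, world axes, zero at the start; "moment": the same for the moment, N m; "grip_width": finger opening in m.
Only numpy, scipy, OpenCV 4.12 (cv2) and the standard library are available. Lean on these libraries where they do the work, as an engineer would, in place of code of your own. Each camera call takes 0.05 s, during which the arm holds its last target.

## Working session

There is one attempt and no reset: what is moved stays moved. The work goes in short steps, Python scripts to look and compute and a shell command to move; the robot and the scene stay as the last step left them, time stands still between calls to the robot, and variables do not carry over. Pictures are saved under pics/ and viewed, and the job is handed in when it is done.

```bash
mkdir -p pics; ls
python3 - <<'E'
from plant import ctrl
import cv2
s=ctrl.sense();print(s)
for n in("scene","top","wrist"):
    c=ctrl.calibration(n);print(n,c)
    cv2.imwrite(f"pics/{n}0.png",ctrl.grab_frame(n)[:,:,::-1])
E
```

```text
pics
{'t': 0.0, 'joint_pos': array([ 1.26512984e+00,  2.64735113e-01,  1.60537641e+00, -2.21543840e-05,
        1.27370408e+00, -3.68995942e-02]), 'joint_velocities': array([ 0.00019645,  0.00212599, -0.00071174, -0.00058637, -0.00075734,
       -0.00056265]), 'effort': array([-3.63670959e-03, -5.15119421e+01, -3.67303669e+01, -1.98742182e-04,
        1.28885399e-02,  2.33031983e-05]), 'position': array([0.17901423, 0.65001566, 0.20697294]), 'ee_rot': array([ 2.49800057,  1.90300658, -0.00283346]), 'wrist_force': array([ 0.60250996, -0.0468803 , -0.38401405]), 'moment': array([ 0.03173881, -0.02177163,  0.05428581]), 'grip_width': 0.08520675323842364}
scene {'intrinsics': array([[393.29125833,   0.        , 262.10987765],
       [  0.        , 393.29125833, 186.91143071],
       [  0.        ,   0.        ,   1.        ]]), 'rvec': array([ 2.25508595,  0.54306112, -0.26936395]), 'tvec': array([-0.52917889, -0.06083346,  1.40790568])}
top {'intrinsics': array([[362.93056562,   0.        , 259.74288241],
       [  0.        , 362.93056562, 194.47350302],
       [  0.        ,   0.        ,   1.        ]]), 'rvec': array([ 2.11248597, -2.14830957,  0.14012889]), 'tvec': array([0.06637155, 0.59012082, 1.16513205])}
wrist {'intrinsics': array([[333.87814883,   0.        , 253.46691203],
       [  0.        , 333.87814883, 199.68909106],
       [  0.        ,   0.        ,   1.        ]]), 'rvec': array([-2.31173261, -1.76091183, -0.24803014]), 'tvec': array([-0.67477504, -0.03648727,  0.37862872])}
```

View pics/top0.png

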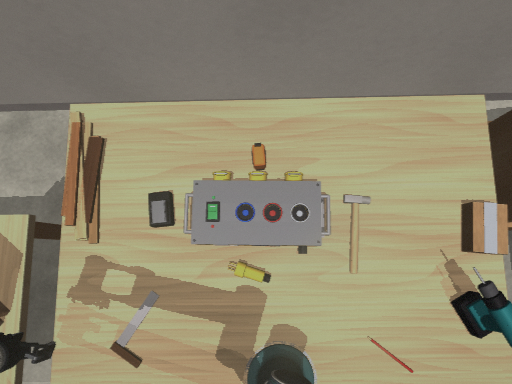

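View pics/scene0.png

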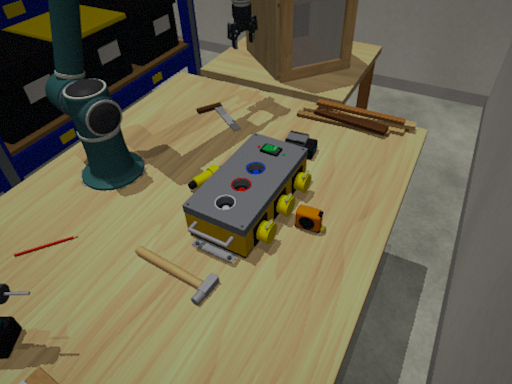

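View pics/wrist0.png

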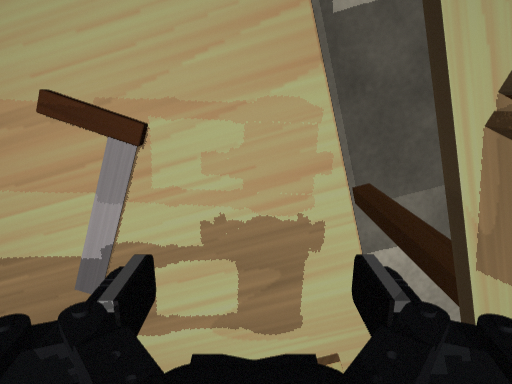

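The top view shows the switch at about (213,212), blue well (245,212), red (272,212) and white (300,212). The near side, with the red dot, is downward in the picture. Next I'll measure these more exactly.

```bash
cat > h.py <<'E'
import numpy as np,cv2
from plant import ctrl
def ray(c,uv,z):
    R=cv2.Rodrigues(np.array(c['rvec']))[0];K=c['intrinsics']
    d=R.T@np.linalg.inv(K)@np.array([uv[0],uv[1],1.]);o=-R.T@c['tvec']
    return o+d*(z-o[2])/d[2]
def proj(c,P):
    return cv2.projectPoints(np.array(P,float).reshape(-1,3),c['rvec'],c['tvec'],c['intrinsics'],None)[0].reshape(-1,2)
E
python3 - <<'E'
from h import *
im=cv2.imread('pics/top0.png');c=ctrl.calibration('top')
for n,uv in dict(sw=(213,212),blue=(245,212),red=(272.3,212.3),white=(300,212.5)).items(): print(n,ray(c,uv,.125))
cv2.imwrite('pics/topc.png',cv2.resize(im[165:260,175:345],None,fx=4.7,fy=4.7,interpolation=cv2.INTER_CUBIC))
s=cv2.imread('pics/scene0.png');cv2.imwrite('pics/scc.png',cv2.resize(s[125:255,180:330],None,fx=4.6,fy=4.6,interpolation=cv2.INTER_CUBIC))
E
```

```text
sw [0.52654846 0.20071058 0.125     ]
blue [0.5248053  0.10122573 0.125     ]
red [0.52239235 0.01670927 0.125     ]
white [ 0.52027715 -0.06871812  0.125     ]
```

View pics/topc.png

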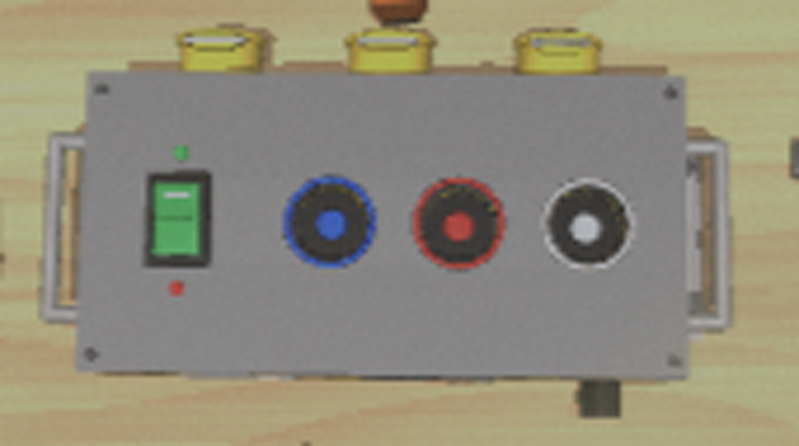

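View pics/scc.png

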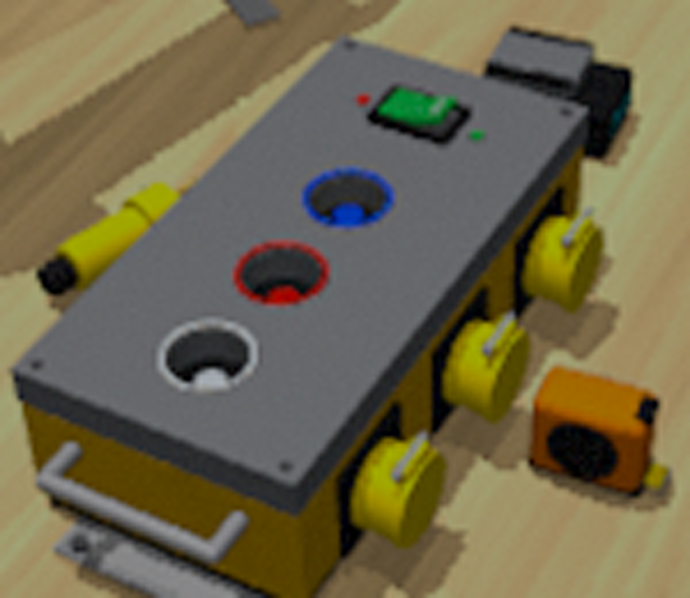

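The crops confirm that the blue well lies next to the switch. Its ring centre is at about (245.2,212.2) in the top picture. Next I'll segment the rings in both cameras and fit the box pose.

```bash
cat >> h.py <<'E'
def blobs(im):
    h=cv2.cvtColor(im,cv2.COLOR_BGR2HSV)
    b=cv2.inRange(h,(105,130,60),(130,255,255));g=cv2.inRange(h,(50,110,60),(85,255,255))
    r=cv2.inRange(h,(0,130,60),(5,255,255))|cv2.inRange(h,(172,130,60),(180,255,255))
    return dict(blue=b,red=r,green=g)
def ringc(m,lo,hi):
    m=m.copy();k=np.zeros_like(m);k[lo[1]:hi[1],lo[0]:hi[0]]=1;m*=k
    p=cv2.findNonZero(m);hull=cv2.convexHull(p);return cv2.fitEllipse(hull) if len(hull)>4 else p.mean(0)
E
python3 - <<'E'
from h import *
for n,win in (('top',dict(blue=((228,195),(259,230)),red=((260,195),(285,230)))),('scene',dict(blue=((240,155),(270,180)),red=((225,172),(255,196))))):
    im=cv2.imread(f'pics/{n}0.png');c=ctrl.calibration(n);B=blobs(im)
    for k,(lo,hi) in win.items():
        e=ringc(B[k],lo,hi);print(n,k,e,ray(c,e[0],.125))
c=ctrl.calibration('top')
# panel corners on top crop -> world
for uv in((88,72),(684,77),(689,379),(76,372)):
    print(ray(c,(uv[0]/4.7+175,uv[1]/4.7+165),.125))
E
```

```text
top blue ((244.75772094726562, 211.8486785888672), (18.36198616027832, 18.730968475341797), 32.47126007080078) [0.5252895  0.10197329 0.125     ]
top red ((272.1106872558594, 212.02777099609375), (18.586204528808594, 18.760652542114258), 4.30264949798584) [0.52324808 0.01727728 0.125     ]
scene blue ((255.21485900878906, 167.51942443847656), (12.93382453918457, 19.25234031677246), 89.38695526123047) [0.52326178 0.10156878 0.125     ]
scene red ((240.69097900390625, 183.85296630859375), (13.43707275390625, 20.147645950317383), 84.72743225097656) [0.52094288 0.01645871 0.125     ]
[0.62794551 0.26216298 0.125     ]
[ 0.61672649 -0.13580307  0.125     ]
[ 0.41801972 -0.13096214  0.125     ]
[0.42863427 0.26741581 0.125     ]
```

```bash
python3 - <<'E'
from h import *
print(cv2.Rodrigues(ctrl.sense()['ee_rot'])[0].round(3))
E
python3 -m crank '[[0,0,2,0,0,0,0],[3.1,-5,0,0,0,0,0],[3.1,-5,0,0,0,0,0],[3.1,-5,0,0,0,0,0],[3.1,-5,0,0,0,0,0],[3.1,-5,0,0,0,0,0],[3.1,-5,0,0,0,0,0],[3.1,-5,0,0,0,0,0],[3.1,-5,0,0,0,0,0],[3.1,-5,0,0,0,0,0]]' 20
```

```text
[[ 0.266  0.964 -0.001]
 [ 0.964 -0.266 -0.002]
 [-0.002 -0.    -1.   ]]
t: 1.15
position: [0.4134, 0.264, 0.224]
ee_rot: [2.486, 1.917, -0.007]
wrist_force: [0.9, -1.1, -0.7]
grip_width: 0.0001
```

```bash
python3 -m crank '[[2.8,-4.1,0,0,0,0.08,0],[2.8,-4.1,0,0,0,0.08,0],[2.8,-4.1,0,0,0,0.08,0],[2.8,-4.1,0,0,0,0,0],[0,0,0,0,0,0,0],[0,0,0,0,0,0,0]]'
python3 - <<'E'
from h import *
print(ctrl.sense()['position'],ctrl.sense()['wrist_force'])
c=ctrl.calibration('wrist');cv2.imwrite('pics/w1.png',ctrl.grab_frame('wrist')[:,:,::-1])
np.savez('w1.npz',**c)
print(proj(c,[[.524,.1015,.125],[.524,.1015,.112],[.5266,.2015,.134]]))
E
```

```text
t: 1.75
position: [0.5264, 0.0914, 0.223]
ee_rot: [2.236, 2.202, -0.007]
wrist_force: [-0.3, 0.7, 0.3]
grip_width: 0.0003
[0.52642001 0.09143743 0.22303343] [-0.30832113  0.72380616  0.2836109 ]
[[265.61690561 188.94972473]
 [265.16663418 185.17460863]
 [392.88851028 193.21126524]]
```

View pics/w1.png

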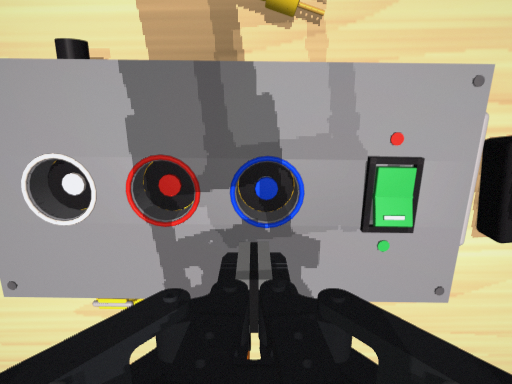

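The blue ring centre is at about (267,191.5) in the wrist picture. That is close to the prediction of (265.6,189).

Run:
```python
from h import *
c=dict(np.load('w1.npz'));im=cv2.imread('pics/w1.png');B=blobs(im)
e=ringc(B['blue'],(225,150),(310,232));print(e,ray(c,e[0],.125))
e=ringc(B['red'],(120,150),(205,232));print(e,ray(c,e[0],.125))
e=ringc(B['green'],(365,160),(425,232));print(e,ray(c,e[0],.136))
```

```text
((266.6970520019531, 191.5714111328125), (71.71955108642578, 74.11872863769531), 80.25102233886719) [0.52622081 0.10236936 0.125     ]
((162.4854736328125, 190.2555694580078), (69.86679077148438, 75.70442199707031), 122.26565551757812) [0.52389372 0.017258   0.125     ]
((394.8416442871094, 194.89727783203125), (47.913063049316406, 89.24784088134766), 5.064229488372803) [0.52744082 0.20231936 0.136     ]
```

```bash
python3 -m crank '[[-0.1,1.05,0,0,0,0,0],[0,0,-3,0,0,0,0],[0,0,-3,0,0,0,0],[0,0,-1.8,0,0,0,0],[0,0,0,0,0,0,0],[0,0,0,0,0,0,0]]'
python3 - <<'E'
from h import *
cv2.imwrite('pics/w2.png',ctrl.grab_frame('wrist')[:,:,::-1])
s=ctrl.grab_frame('scene')[:,:,::-1];t=ctrl.grab_frame('top')[:,:,::-1]
f=lambda a:cv2.resize(a,(400,400),interpolation=cv2.INTER_CUBIC)
cv2.imwrite('pics/st2.png',np.hstack([f(s[100:230,190:320]),f(t[160:260,190:290])]))
print(ctrl.sense()['position'],ctrl.sense()['wrist_force'])
E
```

```text
t: 2.4
position: [0.5216, 0.1141, 0.1447]
ee_rot: [2.222, 2.216, 0.0]
wrist_force: [-0.1, -0.0, 0.7]
grip_width: 0.0001
[0.5227615  0.11336678 0.14566696] [ 0.26800888  0.09472508 -0.76675163]
```

View pics/w2.png

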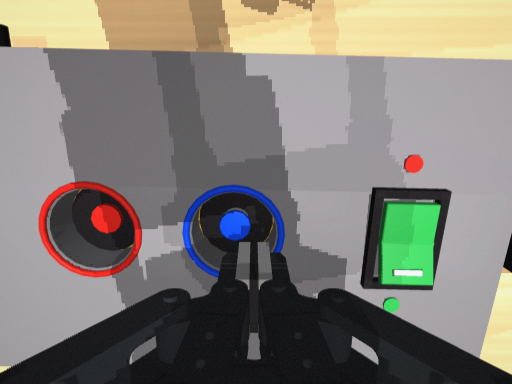

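View pics/st2.png

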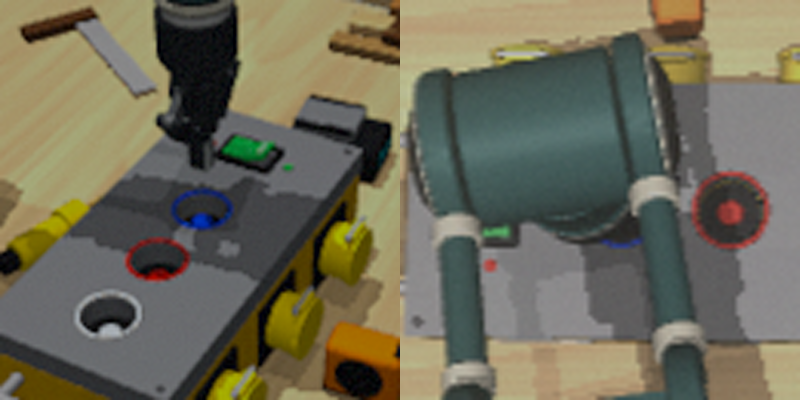

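The wrist picture shows the blue ring centre at about (234,231), left of the fingertip at about (255,245). The tool is therefore around 11 mm too far in +y, so the move overshot. I'll check against the image and correct with small steps.

```bash
cat > look.py <<'E'
import sys
from h import *
P=np.array([ctrl.sense()['position'] for _ in range(1)])
c=ctrl.calibration('wrist');im=ctrl.grab_frame('wrist')[:,:,::-1].copy();cv2.imwrite(sys.argv[1],im)
B=blobs(im);print('tcp',P[0].round(4),'F',ctrl.sense()['wrist_force'].round(2),'tip px',proj(c,P[0]).round(0))
try:
    m=B['blue'].copy();e=cv2.fitEllipse(cv2.convexHull(cv2.findNonZero(m)));print('blue',e[0],ray(c,e[0],.125))
except Exception as x:print(x)
e=ringc(B['green'],(300,100),(512,290));print('green',np.round(e[0],1),ray(c,e[0],.136))
E
python3 look.py pics/w3.png
python3 -m crank '[[0,0,0,0,0,0,0],[0,0,0,0,0,0,0]]'
python3 -m crank '[[0,-0.4,0,0,0,0,0]]'
python3 -m crank '[[0,0,0,0,0,0,0]]'
python3 -m crank '[[0,0,0,0,0,0,0]]'
```

```text
tcp [0.5228 0.1134 0.1457] F [-0.19  0.35 -0.06] tip px [[252. 239.]]
blue (234.32005310058594, 229.75367736816406) [0.52563451 0.10254073 0.125     ]
green [411.6 241. ] [0.52842633 0.20357752 0.136     ]
t: 2.8
position: [0.5244, 0.1133, 0.1479]
ee_rot: [2.221, 2.211, 0.007]
wrist_force: [-0.1, -0.5, 0.7]
grip_width: -0.0
t: 2.9
position: [0.5249, 0.1094, 0.1485]
ee_rot: [2.22, 2.211, 0.009]
wrist_force: [-0.5, 0.2, -0.9]
grip_width: -0.0001
t: 3.0
position: [0.5252, 0.1089, 0.1489]
ee_rot: [2.221, 2.21, 0.01]
wrist_force: [0.5, 0.3, -0.3]
grip_width: -0.0002
t: 3.1
position: [0.5254, 0.1086, 0.1491]
ee_rot: [2.221, 2.209, 0.01]
wrist_force: [0.8, 0.3, -0.3]
grip_width: 0.0
```

```bash
python3 -m crank '[[0,-0.3,0,0,0,0,0],[0,-0.3,0,0,0,0,0],[0,0,0,0,0,0,0],[0,0,0,0,0,0,0]]'
python3 look.py pics/w4.png
```

```text
t: 3.5
position: [0.5253, 0.1016, 0.1489]
ee_rot: [2.222, 2.208, 0.01]
wrist_force: [0.1, 1.4, -0.0]
grip_width: 0.0002
tcp [0.5253 0.1016 0.1489] F [ 0.36 -0.16 -0.4 ] tip px [[252. 239.]]
blue (254.1139373779297, 223.8633575439453) [0.52576363 0.10256953 0.125     ]
green [428.3 236.3] [0.52980219 0.20268988 0.136     ]
```

View pics/w4.png

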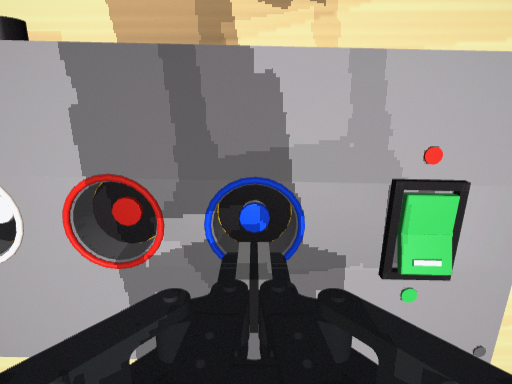

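The ring centre is now at (254,224), directly in line with the tip (252,239 by projection). I'll descend in small steps.

```bash
python3 -m crank '[[0,0,-0.8,0,0,0,0],[0,0,-0.8,0,0,0,0],[0,0,-0.8,0,0,0,0],[0,0,0,0,0,0,0],[0,0,0,0,0,0,0]]'
python3 look.py pics/w5.png
```

```text
t: 4.05
position: [0.5243, 0.1017, 0.1216]
ee_rot: [2.223, 2.21, 0.007]
wrist_force: [0.3, -0.1, -0.0]
grip_width: -0.0001
tcp [0.5243 0.1017 0.1216] F [-0.54 -0.14 -0.11] tip px [[252. 239.]]
blue (253.84585571289062, 243.71812438964844) [0.52559921 0.10257349 0.125     ]
green [455.3 251.3] [0.52522946 0.20195354 0.136     ]
```

View pics/w5.png

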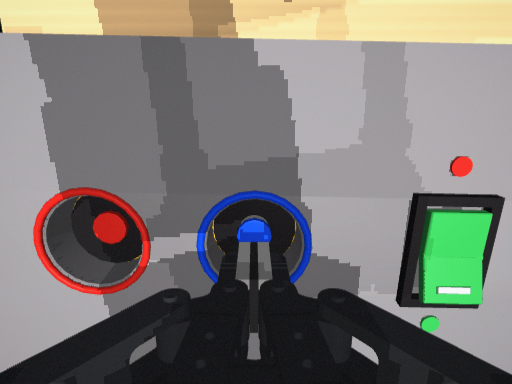

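The tip is inside the blue mouth and nothing is touching. Pressing on.

```bash
python3 -m crank '[[0.1,0.1,-0.5,0,0,0,0],[0,0,-0.4,0,0,0,0],[0,0,0,0,0,0,0]]'
python3 -m crank '[[0,0,-0.4,0,0,0,0]]'
python3 -m crank '[[0,0,-0.3,0,0,0,0]]'
python3 -m crank '[[0,0,-0.2,0,0,0,0]]'
```

```text
t: 4.4
position: [0.5257, 0.1029, 0.1123]
ee_rot: [2.222, 2.21, 0.008]
wrist_force: [1.2, 0.3, -0.2]
grip_width: 0.0001
t: 4.5
position: [0.5263, 0.103, 0.1087]
ee_rot: [2.222, 2.209, 0.01]
wrist_force: [-0.4, 0.4, 0.3]
grip_width: 0.0003
t: 4.6
position: [0.5262, 0.103, 0.1054]
ee_rot: [2.222, 2.209, 0.009]
wrist_force: [-0.0, -0.5, -0.5]
grip_width: 0.0001
t: 4.7
position: [0.5262, 0.103, 0.1031]
ee_rot: [2.222, 2.209, 0.009]
wrist_force: [0.3, -0.2, 0.8]
grip_width: -0.0001
```

```bash
python3 look.py pics/w6.png
python3 - <<'E'
from h import *
s=ctrl.grab_frame('scene')[:,:,::-1]
cv2.imwrite('pics/s6.png',cv2.resize(s[110:210,200:310],None,fx=5,fy=5,interpolation=cv2.INTER_CUBIC))
E
```

```text
tcp [0.5262 0.103  0.1031] F [-0.43  0.13  0.09] tip px [[252. 239.]]
blue (251.1598663330078, 255.67672729492188) [0.52522751 0.1026013  0.125     ]
green [473.5 262.2] [0.52346912 0.19993601 0.136     ]
```

View pics/w6.png

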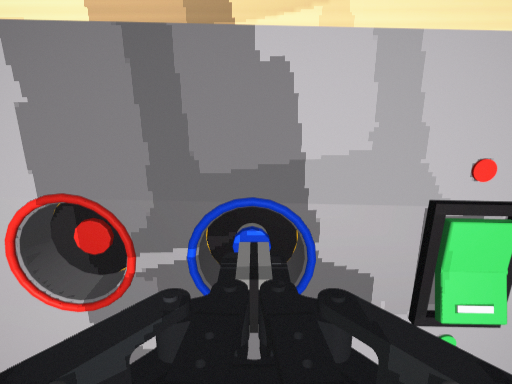

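View pics/s6.png

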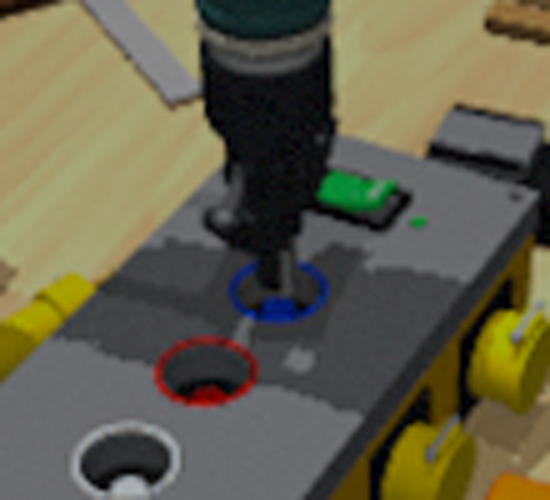

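The tip is centred in the well, but the force reads near zero and the cap still looks raised. The height reading may be off, so I'll go on down in 2 mm steps and watch the force.

```bash
python3 -m crank '[[0,0,-0.2,0,0,0,0]]'
python3 - <<'E'
from h import *
for i in range(1):print(ctrl.sense()['wrist_force'],ctrl.sense()['effort'],ctrl.sense()['joint_pos'])
E
python3 -m crank '[[0,0,-0.2,0,0,0,0]]'
python3 look.py pics/w7.png
```

```text
t: 4.9
position: [0.5262, 0.103, 0.1012]
ee_rot: [2.222, 2.209, 0.009]
wrist_force: [-0.2, -1.0, 0.2]
grip_width: -0.0003
[-0.20859607 -0.96319917  0.17856979] [ 8.73339828e-03 -3.80774474e+01 -3.28414607e+01 -1.48076081e-02
  5.43002528e-02 -3.07991477e-04] [ 0.14912371  0.08937317  2.01650409 -0.00385577  1.02591285 -1.41401913]
t: 5.0
position: [0.5263, 0.103, 0.0991]
ee_rot: [2.222, 2.209, 0.01]
wrist_force: [0.6, -0.5, -0.7]
grip_width: 0.0002
tcp [0.5263 0.103  0.0991] F [ 0.43 -0.26  0.23] tip px [[252. 239.]]
blue (251.06964111328125, 259.84228515625) [0.52541232 0.1025792  0.125     ]
green [478.5 261.2] [0.52093775 0.19905715 0.136     ]
```

View pics/w7.png

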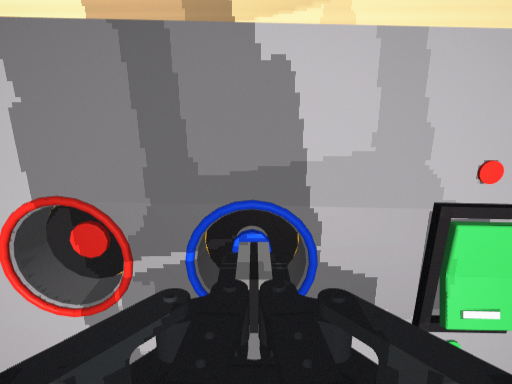

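Run:
```python
from h import *
c=ctrl.calibration('wrist')
R=cv2.Rodrigues(c['rvec'])[0];print('cam',-R.T@c['tvec'], R[2])
w=dict(np.load('w1.npz'));R=cv2.Rodrigues(w['rvec'])[0];print('cam1',-R.T@w['tvec'],R[2])
for n in(1,4,5,6,7):
    im=cv2.imread(f'pics/w{n}.png');B=blobs(im);e=cv2.fitEllipse(cv2.convexHull(cv2.findNonZero(B['blue'])));print(n,e)
print('pred cap top tripped/home centre', proj(c,[[.5254,.1026,.112],[.5254,.1026,.104],[.5354,.1026,.104],[.5154,.1026,.104],[.5154,.1026,.112]]))
a=[cv2.resize(cv2.imread(f'pics/w{n}.png')[185:295,180:325],None,fx=2.75,fy=2.75,interpolation=cv2.INTER_CUBIC) for n in(6,7)]
cv2.imwrite('pics/z67.png',np.hstack(a))
```

```text
cam [0.45453515 0.10427818 0.26372752] [ 0.28790744 -0.00312759 -0.95765313]
cam1 [0.45656928 0.09409459 0.38874236] [ 0.27822121 -0.00959707 -0.96046908]
1 ((266.6970520019531, 191.5714111328125), (71.71955108642578, 74.11872863769531), 80.25102233886719)
4 ((254.1139373779297, 223.8633575439453), (94.40219116210938, 100.35829162597656), 90.17321014404297)
5 ((253.84585571289062, 243.71812438964844), (106.71663665771484, 115.25718688964844), 90.1026840209961)
6 ((251.1598663330078, 255.67672729492188), (116.95933532714844, 128.50088500976562), 91.3905029296875)
7 ((251.06964111328125, 259.84228515625), (120.09803771972656, 131.92764282226562), 90.77198791503906)
pred cap top tripped/home centre [[251.38886854 248.4206581 ]
 [251.50326416 241.83140858]
 [251.64882356 259.28395384]
 [251.35278869 223.78942685]
 [251.22929051 229.64630526]]
```

View pics/z67.png

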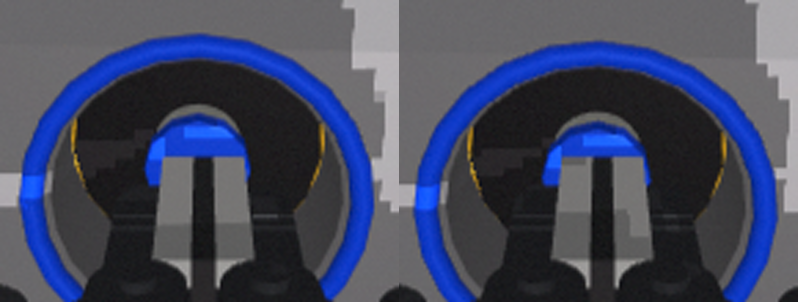

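Run:
```python
from h import *
c=ctrl.calibration('scene')
print('tip st2 pred',proj(c,[[.5228,.1134,.1457],[.5228,.1134,.1557]]), 'seen',203/3.077+190,168/3.077+100)
P=ctrl.sense()['position'];print(P,proj(c,P),proj(c,[.5254,.1026,.112]),proj(c,[.5254,.1026,.104]))
s=ctrl.grab_frame('scene')[:,:,::-1];cv2.imwrite('pics/s7.png',s)
s6=cv2.imread('pics/scene0.png')
f=lambda a:cv2.resize(a[145:185,235:275],(400,400),interpolation=cv2.INTER_CUBIC)
cv2.imwrite('pics/s7z.png',np.hstack([f(s6),f(s)]))
```

```text
tip st2 pred [[256.70544922 159.99905563]
 [256.60699085 157.3964976 ]] seen 255.97335066623333 154.59863503412416
[0.52606754 0.10296105 0.09874394] [[256.49603243 174.07310429]] [[256.12020461 170.79284673]] [[256.19982161 172.7818611 ]]
```

View pics/s7z.png

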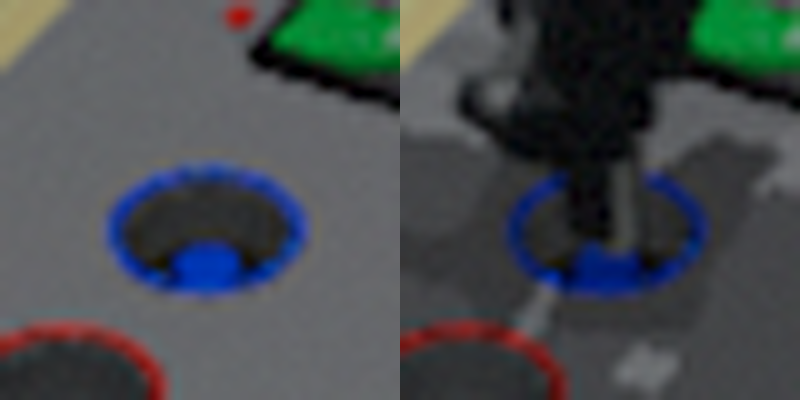

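The scene view shows the cap still popped up and the fingertip just behind and above it, at about row 170. The real tip sits roughly 13–15 mm higher than the reported TCP. I'll keep going down until I feel contact.

```bash
for i in 1; do python3 -m crank '[[0,0,-0.2,0,0,0,0]]'|grep -E "pos|force"; done
python3 -m crank '[[0,0,-0.2,0,0,0,0]]'|grep -E "pos|force"
python3 -m crank '[[0,0,-0.2,0,0,0,0]]'|grep -E "pos|force"
python3 look.py pics/w8.png;  python3 - <<'E'
from h import *
s6=cv2.imread('pics/s7.png');s=ctrl.grab_frame('scene')[:,:,::-1]
f=lambda a:cv2.resize(a[145:185,235:275],(400,400),interpolation=cv2.INTER_CUBIC)
cv2.imwrite('pics/s8z.png',np.hstack([f(s6),f(s)]))
E
```

```text
position: [0.5263, 0.103, 0.0971]
wrist_force: [-0.1, 0.6, 0.6]
position: [0.5264, 0.103, 0.095]
wrist_force: [-0.9, 0.3, 0.5]
position: [0.5265, 0.103, 0.0929]
wrist_force: [-0.8, -0.6, -0.6]
tcp [0.5265 0.103  0.0929] F [ 0.53  0.47 -0.5 ] tip px [[252. 239.]]
blue (250.9584197998047, 265.427978515625) [0.52514724 0.10260604 0.125     ]
green [482.2 260.4] [0.51755137 0.19589725 0.136     ]
```

View pics/s8z.png

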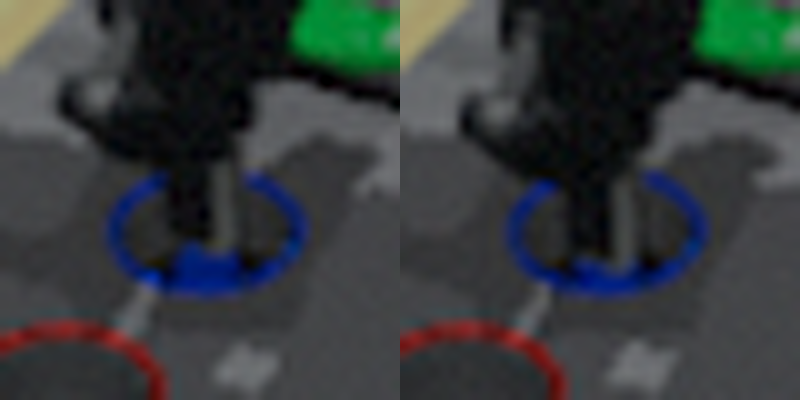

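```bash
python3 -m crank '[[0,0,-0.2,0,0,0,0]]'|grep -E "pos|force"
python3 -m crank '[[0,0,-0.2,0,0,0,0]]'|grep -E "pos|force"
python3 look.py pics/w9.png;  python3 - <<'E'
from h import *
a=[cv2.resize(cv2.imread(f'pics/w{n}.png')[185:295,180:325],None,fx=2.75,fy=2.75,interpolation=cv2.INTER_CUBIC) for n in(8,9)]
cv2.imwrite('pics/z89.png',np.hstack(a))
E
```

```text
position: [0.5263, 0.103, 0.0907]
wrist_force: [-0.7, 0.3, -0.8]
position: [0.5263, 0.103, 0.0886]
wrist_force: [-0.0, -0.5, 3.3]
tcp [0.5263 0.103  0.0886] F [ 0.49 -0.42 -0.8 ] tip px [[252. 239.]]
blue (250.9695587158203, 270.2657470703125) [0.5250763  0.10263412 0.125     ]
green [481.1 300.6] [0.53323309 0.19566494 0.136     ]
```

View pics/z89.png

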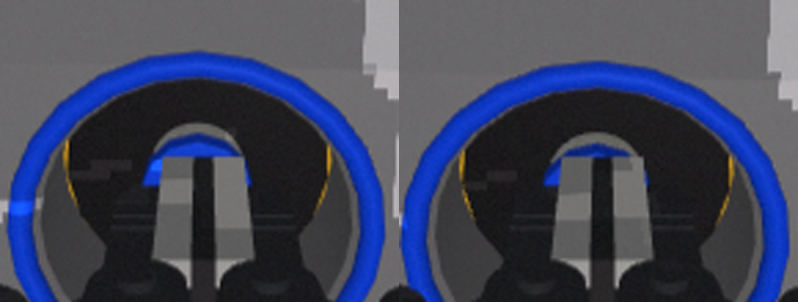

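The force now reads 3.3 N, and the grey collar behind the cap is coming into view, so the button has begun to sink. I'll press on until the stop.

```bash
python3 -m crank '[[0,0,-0.2,0,0,0,0]]'|grep -E "pos|force"
python3 -m crank '[[0,0,-0.2,0,0,0,0]]'|grep -E "pos|force"
python3 -m crank '[[0,0,-0.2,0,0,0,0]]'|grep -E "pos|force"
```

```text
position: [0.5264, 0.103, 0.0869]
wrist_force: [-1.8, -0.1, 3.7]
position: [0.5264, 0.103, 0.0851]
wrist_force: [-1.0, -1.2, 3.4]
position: [0.5264, 0.103, 0.0832]
wrist_force: [-1.4, 0.2, 4.0]
```

```bash
python3 -m crank '[[0,0,-0.15,0,0,0,0]]'|grep -E "pos|force"
python3 -m crank '[[0,0,-0.15,0,0,0,0]]'|grep -E "pos|force"
python3 look.py pics/w10.png;  python3 - <<'E'
from h import *
a=[cv2.resize(cv2.imread(f'pics/w{n}.png')[185:295,180:325],None,fx=2.75,fy=2.75,interpolation=cv2.INTER_CUBIC) for n in(9,10)]
cv2.imwrite('pics/z910.png',np.hstack(a))
E
```

```text
position: [0.5264, 0.103, 0.0817]
wrist_force: [-1.5, 0.8, 3.4]
position: [0.5265, 0.103, 0.0809]
wrist_force: [-6.9, -1.7, 16.6]
tcp [0.5265 0.103  0.0809] F [-4.27 -0.42  7.62] tip px [[252. 239.]]
blue (250.0469970703125, 279.23309326171875) [0.52508009 0.10236179 0.125     ]
green [490.9 270.2] [0.51541827 0.1908737  0.136     ]
```

View pics/z910.png

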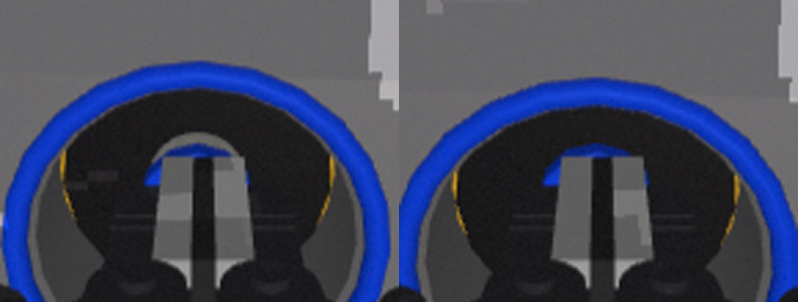

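The force jumped to 16.6 N after about 8 mm of travel, which is the stop. The tip offset is therefore about 23 mm above the reported z. I'll press slightly more, hold, then withdraw.

```bash
python3 -m crank '[[0,0,-0.1,0,0,0,0],[0,0,0,0,0,0,0],[0,0,0,0,0,0,0],[0,0,0,0,0,0,0]]'|grep -E "pos|force"
python3 -m crank '[[0,0,0.5,0,0,0,0],[0,0,1,0,0,0,0],[0,0,1,0,0,0,0],[0,0,1,0,0,0,0],[0,0,1.5,0,0,0,0],[0,0,1.5,0,0,0,0],[0,0,1.5,0,0,0,0],[0,0,0,0,0,0,0],[0,0,0,0,0,0,0]]'|grep -E "pos|force"
python3 look.py pics/w11.png
```

```text
position: [0.5268, 0.1031, 0.0811]
wrist_force: [-0.7, -0.7, 4.5]
position: [0.5275, 0.1032, 0.1684]
wrist_force: [0.5, -0.3, -0.7]
tcp [0.5275 0.1032 0.1684] F [0.85 0.03 0.09] tip px [[252. 239.]]
blue (251.5974578857422, 210.09877014160156) [0.52601757 0.10258864 0.125     ]
green [409.4 224.2] [0.53223675 0.20223973 0.136     ]
```

View pics/w11.png

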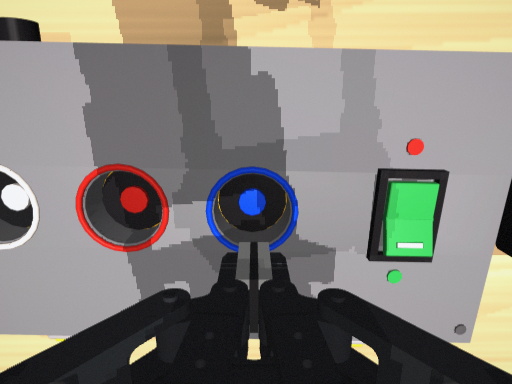

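The blue cap now sits deep in its well, like the red one. I'll confirm that by numbers and move over the switch's far half.

```bash
python3 - <<'E'
from h import *
c=ctrl.calibration('wrist');im=cv2.imread('pics/w11.png');B=blobs(im)
for k,x0,x1 in(('blue',235,270),('red',118,152)):
    m=B[k][185:222,x0:x1];n,l,st,ce=cv2.connectedComponentsWithStats(m);i=1+np.argmax(st[1:,4]);print(k,ce[i]+[x0,185],st[i])
b=np.array([.526,.1026,0]);r=b+[-.0022,-.085,0]
print(proj(c,[b+[0,0,.112],b+[0,0,.104],r+[0,0,.112],r+[0,0,.104]]))
E
python3 -m crank '[[0.3,1.9,0,0,0,0,0],[0.3,1.9,0,0,0,0,0],[0.3,1.9,0,0,0,0,0],[0.3,1.9,0,0,0,0,0],[0.3,1,0,0,0,0,0],[0,0,0,0,0,0,0],[0,0,0,0,0,0,0]]'|grep -E "pos|force|rot"
python3 look.py pics/w12.png
```

```text
blue [251.65960912 201.39250814] [  3   3  28  28 614]
red [133.99203822 198.97133758] [  2   0  29  29 628]
[[251.66609041 203.62762434]
 [251.73113584 200.23859646]
 [129.15021972 201.27502116]
 [133.1310591  197.95493707]]
position: [0.5396, 0.19, 0.1624]
ee_rot: [2.224, 2.209, 0.001]
wrist_force: [0.7, 0.1, -0.6]
tcp [0.5396 0.19   0.1624] F [0.14 0.34 0.11] tip px [[252. 239.]]
blue (113.78785705566406, 195.9923553466797) [0.5257534  0.10235535 0.125     ]Traceback (most recent call last):
  File "look.py", line 9, in <module>
    e=ringc(B['green'],(300,100),(512,290));print('green',np.round(e[0],1),ray(c,e[0],.136))
  File "h.py", line 16, in ringc
    p=cv2.findNonZero(m);hull=cv2.convexHull(p);return cv2.fitEllipse(hull) if len(hull)>4 else p.mean(0)
                              ~~~~~~~~~~~~~~^^^
cv2.error: OpenCV(4.12.0) /io/opencv/modules/imgproc/src/convhull.cpp:143: error: (-215:Assertion failed) total >= 0 && (depth == CV_32F || depth == CV_32S) in function 'convexHull'
```

View pics/w12.png

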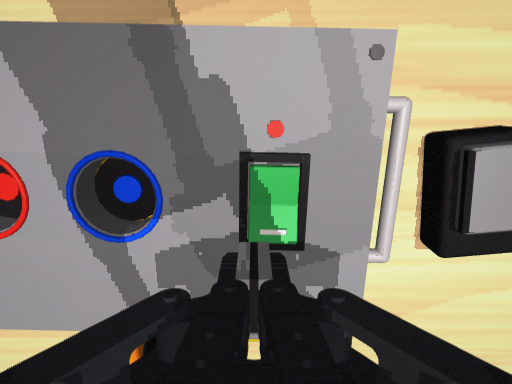

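The blue cap sits at the home row once the same bias as the red cap is allowed for. The wrist picture shows the switch centre at about (274,204) and the white bar at (272,232).

```bash
python3 - <<'E'
from h import *
c=ctrl.calibration('wrist')
print(ray(c,(274.5,202),.125),ray(c,(272,232),.141),proj(c,[[.543,.202,.1385]]))
E
python3 -m crank '[[0.2,0.6,0,0,0,0,0],[0.1,0.6,0,0,0,0,0],[0,0,-1.0,0,0,0,0],[0,0,-1.0,0,0,0,0],[0,0,0,0,0,0,0],[0,0,0,0,0,0,0]]'|grep -E "pos|force|rot"
python3 - <<'E'
from h import *
cv2.imwrite('pics/w13.png',ctrl.grab_frame('wrist')[:,:,::-1])
s=ctrl.grab_frame('scene')[:,:,::-1]
cv2.imwrite('pics/s13.png',cv2.resize(s[110:190,225:335],None,fx=6,fy=6,interpolation=cv2.INTER_CUBIC))
print(ctrl.sense()['position'])
E
```

```text
[0.53027674 0.20381009 0.125     ] [0.54421241 0.20155696 0.141     ] [[272.54563532 228.57854926]]
position: [0.5423, 0.2005, 0.14]
ee_rot: [2.227, 2.205, -0.001]
wrist_force: [-0.1, -0.2, 0.5]
[0.54224245 0.20053688 0.14015325]
```

View pics/w13.png

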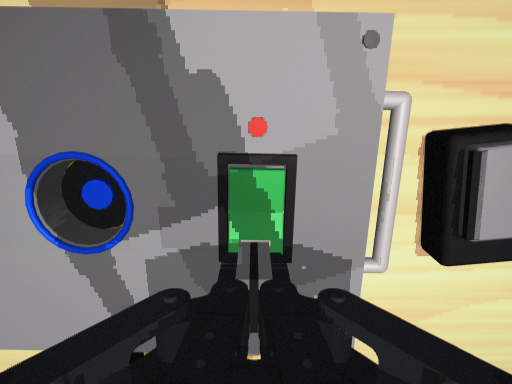

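View pics/s13.png

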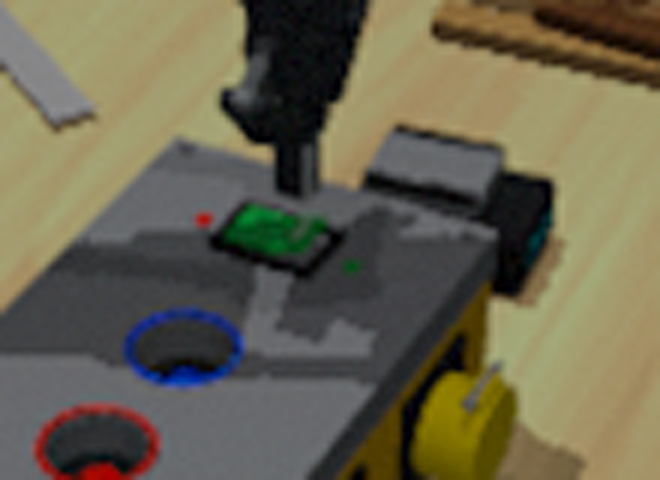

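The fingers stand above the far half of the green rocker. Now pressing it down.

```bash
python3 -m crank '[[0.2,0.1,-0.8,0,0,0,0],[0,0,-0.8,0,0,0,0],[0,0,-0.2,0,0,0,0],[0,0,0,0,0,0,0]]'|grep -E "pos|force"
python3 -m crank '[[0,0,-0.2,0,0,0,0]]'|grep -E "pos|force"
python3 -m crank '[[0,0,-0.2,0,0,0,0]]'|grep -E "pos|force"
python3 -m crank '[[0,0,-0.2,0,0,0,0]]'|grep -E "pos|force"
```

```text
position: [0.5448, 0.2016, 0.1211]
wrist_force: [-0.7, 0.1, -0.1]
position: [0.545, 0.2016, 0.1191]
wrist_force: [0.4, 0.3, 0.1]
position: [0.5454, 0.2017, 0.1174]
wrist_force: [0.5, -0.7, 3.1]
position: [0.546, 0.2017, 0.116]
wrist_force: [0.1, -0.3, 2.8]
```

```bash
python3 -m crank '[[-0.05,0,-0.2,0,0,0,0]]'|grep -E "pos|force"
python3 -m crank '[[-0.05,0,-0.2,0,0,0,0]]'|grep -E "pos|force"
python3 -m crank '[[-0.05,0,-0.15,0,0,0,0]]'|grep -E "pos|force"
```

```text
position: [0.5464, 0.2017, 0.1146]
wrist_force: [0.3, -1.6, 2.0]
position: [0.5469, 0.2017, 0.1132]
wrist_force: [1.4, -1.9, 3.0]
position: [0.5471, 0.2017, 0.1121]
wrist_force: [1.9, -1.2, 2.5]
```

```bash
python3 -m crank '[[0,0,-0.15,0,0,0,0]]'|grep -E "pos|force"
python3 -m crank '[[0,0,-0.15,0,0,0,0]]'|grep -E "pos|force"
```

```text
position: [0.5474, 0.2017, 0.111]
wrist_force: [-1.1, -1.8, 12.8]
position: [0.5474, 0.2017, 0.1109]
wrist_force: [-5.0, -2.5, 16.2]
```

The force rose to 16 N at a reported z of 0.111, a true height of 134 mm, which is the end stop. I'll hold, then retract.

```bash
python3 -m crank '[[0,0,-0.05,0,0,0,0],[0,0,0,0,0,0,0],[0,0,0,0,0,0,0]]'|grep -E "pos|force"
python3 -m crank '[[0,0,1,0,0,0,0],[0,0,1.5,0,0,0,0],[0,0,2,0,0,0,0],[0,0,2,0,0,0,0],[0,0,2,0,0,0,0],[-2,0,2,0,0,0,0],[-2,0,1,0,0,0,0],[-2,0,0,0,0,0,0],[0,0,0,0,0,0,0],[0,0,0,0,0,0,0],[0,0,0,0,0,0,0]]'|grep -E "pos|force"
python3 - <<'E'
from h import *
w=ctrl.grab_frame('wrist')[:,:,::-1]
s=ctrl.grab_frame('scene')[:,:,::-1]
cv2.imwrite('pics/w14.png',w);cv2.imwrite('pics/s14.png',s)
cv2.imwrite('pics/t14.png',ctrl.grab_frame('top')[:,:,::-1])
f=lambda a:cv2.resize(a[135:175,235:290],(550,400),interpolation=cv2.INTER_CUBIC)
cv2.imwrite('pics/s14z.png',f(s))
print(ctrl.sense()['position'],ctrl.sense()['t'])
E
```

```text
position: [0.5472, 0.2018, 0.1111]
wrist_force: [0.3, -1.3, 2.9]
position: [0.4821, 0.203, 0.2361]
wrist_force: [0.2, -0.5, 1.2]
[0.48211417 0.20283589 0.23548806] 11.85
```

View pics/w14.png

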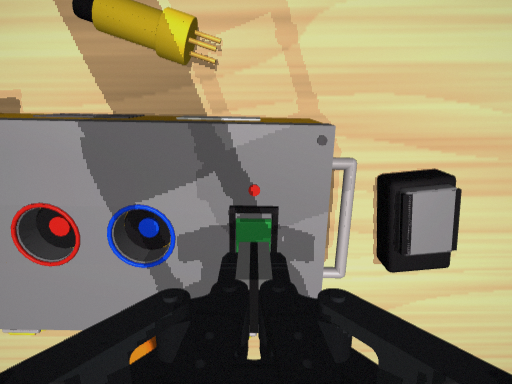

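View pics/s14.png

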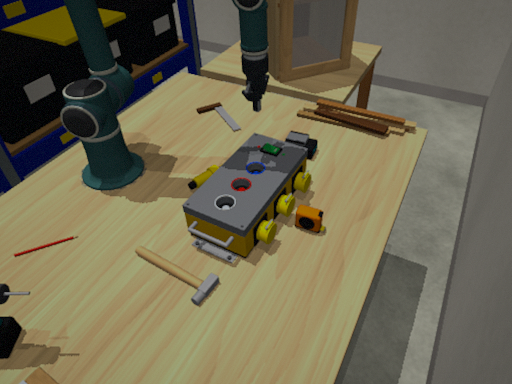

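View pics/s14z.png

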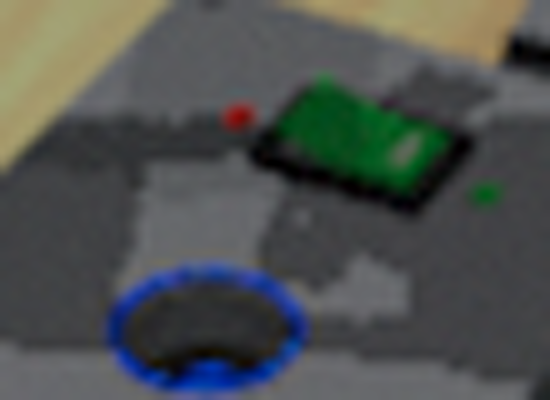

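The rocker's near half is raised and its far half is flat, so the switch is on. The blue cap sits low in its well, the bystanders are where they were, and the arm is clear and still. Handing in.

Run:
```python
from plant import ctrl
print(ctrl.sense()['joint_velocities'].round(3)); print(ctrl.finish_job())
```

```text
[-0.002  0.004  0.004 -0.003  0.002  0.001]
the job is handed in; nothing more can be done
None
```

I pressed the blue button home, then rocked the main switch over to on. I drew back clear above the box and handed the job in at about 12 s of the 42 s allowed; no verdict is reported.

- **Blue button:** it gave a steady 3.5 N or so over about 8 mm, then the force jumped to 16.6 N at the stop. Afterwards its picture position matched the home height.
- **Main switch:** it gave about 3 N, then 16 N at its end stop. The last scene picture shows the far half flat and the near half raised.
- **Surroundings:** the plug, hammer, tape measure and battery pack look unmoved in the last scene and wrist pictures. I judged this by eye and did not measure it. I kept the fingers away from the red and white wells.
- **Disagreement:** the shut fingertips made contact with the tool's reported z about 23 mm below the button's stated height, so I set both presses by force and not by height. The last switch press also drifted about 3 mm in +x.

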